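# Add a slotted weight to the load hanger and lock it by a quarter turn

## Robot

A 7-joint arm with a two-finger parallel gripper is mounted at the origin on a cart in front of the work surface, level with it; the furniture and walls round the work are solid. World frame = base frame: x ahead of the robot, y to its left, z up, the work surface at z = 0. Lengths are in mm, angles in rad, forces in N, time in s.
With the tool pointing down it reaches from about 400 to 875 mm from the base axis. Payload 6.5 kg.
Tool frame: the origin (TCP) lies between the finger pads, 19 mm behind the fingertips; this is the grasp point; z points along the fingers, y is the line along which they close (so a half turn about z gives the same grasp; the last joint's range is limited). The gripper opens to 88 mm and grips with 3 to 60 N. Pads are 18 mm wide; open, the fingers measure 123 mm over their backs; the gripper's body (75 mm by 187 mm) begins 45 mm behind the grasp point.
Start: joints at [-1.395, 0.536, -0.004, 1.538, 0.003, 1.067, -0.071], TCP at [155.638, 631.084, 257.416] pointing down, gripper open.
Joint ranges: [-2.7, 2.7], [-0.37, 2.16], [-1.27, 1.26], [0.24, 2.4], [-1.31, 4.45], [0.19, 1.91], [-2.76, 2.76]. Speed limits (rad/s): [2.39, 2.39, 3.14, 3.14, 3.14, 3.14, 3.14].

## Interface

Orientations are given as a unit quaternion [w, x, y, z].
In Python, from workcell import arm gives the robot as it stands.
- The arm moves only by the tool play_rows, never from a script. Its argument "series" is a list of rows, each an object with "turn": the turn, a rotation vector about the world's x, y, z each as a share of 120 degrees, from -1 to 1, a list of three; "translation": the shift along the world's x, y, z each as a share of 0.3 m, from -1 to 1, a list of three; "jaw": the opening, from -1 (shut) to 1 (fully open). A call has 1 to 20 rows; each row is the pose to reach, as a shift and turn from the pose commanded when the call began; what a row does not reach only later rows make up. A row lasts 1/8 s, in which the tool goes at most 62.5 mm and 10.7 degrees, less where a joint would pass 70% of its speed; a pose out of reach is approached as far as the arm can. A call with a number of a shift or a turn outside -1 to 1 is refused whole. A call with a gripper value outside its range is refused whole. The fingers move at their own pace and stop on an object; "force" is the grip in N (left out, the last holds). Time passes only in rows, so rows that repeat a pose let the fingers close. It gives the time, the measured TCP pose, the force, the opening and the grip force at its end, in the units of the state.
- arm.state(): the state, without advancing time (a new reading comes with each control period).
- arm.get_image(name): name is "side" or "top" or "wrist"; returns (picture, depth): 480x640x3 uint8, blue, green, red; 480x640 float32, mm along the optical axis (not along the pixel's ray), 0 where there is no reading.
- arm.calibration(name): a dict with "fovy" (degrees; the focal length in pixels is half the picture's height over the tangent of half this angle, whatever the lens; pixels are square), "cx", "cy" (the principal point, pixels), "D" ([k1, k2, p1, p2, k3] as OpenCV has them; the pictures are not rectified), "cam_to_world" (4x4, takes a point from camera to world coordinates). Camera axes: x right, y down, z forward; pixel columns grow to the right and rows downward; lengths in mm; the calibration is good to about 2 mm. A picture is of the moment at which its call begins: read the wrist's pose just before it. calibration takes no time and is no camera call; for the wrist camera it gives the pose at the moment of the call.
- arm.hand_in(): hands the job in; it is judged then, once.
The state is a dict: "time_s": time; "joint_positions": joint angles; "qvel": joint speeds; "effort": joint torques, N m; "position": TCP position; "ee_rot": TCP orientation; "ft_force": force on the tool from outside, world axes, zero at the start; "torque": the same for the moment, N m; "opening": opening from 0.0 (shut) to 1.0 (fully open); "gripper_force": force on a finger pad.
Only numpy, scipy, OpenCV 4.12 (cv2) and the standard library are available. Lean on these libraries where they do the work, as an engineer would, in place of code of your own. Each camera call takes 0.05 s, during which the arm holds its last target. There are 200 camera calls.

## Task

Take the loose slotted weight by its upright grip plate and slide it sideways onto the flat-sided stem of the load hanger, above the weight that is already there, until the stem is fully home in the middle of the disc. Then turn it a quarter turn about the stem so that its grip plate lies opposite the lower weight's grip plate (the slots facing opposite ways), set it down flat on the lower weight and let go. The exact place of the stem on its stand has to be felt for: be gentle, never press the weight against the hanger with more than about 12 N, and leave the vial, the sanding block and the screwdriver where they are.

Things in the scene. Friction and masses are not known exactly. Their poses are not given: they have to be found in the camera images.
- slotted_weight: the loose smooth steel slotted weight, 0.2 to 0.37 kg, lying flat on the bench: a disc 72 mm across, 14 mm thick, with a slot from rim to middle and, on the far side from the slot, an upright grip plate on a lug 22 mm wide and 6 mm high. Origin: on the disc's axis at its underside; z up; +x points along the slot to its open mouth.
- slot_mouth (a point): mouth of the loose weight's slot: x = +36 mm (rim), y = 0, underside; axes as the weight's. The slot is a funnel: 29 mm wide at the rim, it narrows evenly to 10 mm at x = 16 mm, stays 10 mm wide up to x = 7 mm and opens there into a round bore of 17 mm diameter on the disc's axis.
- grip_plate (a point): grip point on the loose weight's grip plate: x = -55 mm, y = 0, 32 mm above the underside; axes as the weight's. The plate is 10 mm thick along x, 26 mm wide along y and reaches from the underside up to 38 mm. The TCP fits here, fingers closing along the weight's x.
- stand: fixed grey stand of the load hanger: base plate 144 (x) by 116 (y) by 12 mm, origin under its centre on the bench, z up. On it a two-way cross slide, set by hand and clamped rigidly (27 mm high), carries the stem, so the stem's axis stands up to 18 mm off the stand's centre in x and up to 8 mm in y. That offset is not measured: it must be felt or seen.
- stand_centre (a point): point on the stand's centre axis 44 mm above the bench, level with the top of the lower weight, axes as the stand's. The free gap for the loose weight is from here up to the head's underside, 22 mm higher. The sides towards -x (robot) and +y are open.
- stem_zone (a point): point on the stand's centre axis 66 mm above the bench, level with the underside of the stem's round head (25 mm across, 9 mm high). The stem below it has flats: 12 mm long in the stand's x, 7 mm thick in y. A slot passes it only in line with the stand's x (within 15 degrees); once the stem is in the bore (1.5 to 2.5 mm play) the weight turns freely and cannot come off.
- lower_grip_zone (a point): top of the lower weight's grip plate, 68 mm above the bench, 55 mm towards -y from the stand's centre (it shifts with the stem: up to 18 mm off in x, 8 mm in y); axes as the stand's. The lower weight is of the same form, fixed, underside 30 mm and top 44 mm above the bench, slot mouth towards the stand's +y.
- vial: bystander: upright glass vial with a cap, 25 mm diameter, 56 mm high, origin under its centre
- sanding_block: bystander: brown sanding block 58 x 95 x 28 mm, origin under its centre
- screwdriver: bystander: screwdriver 156 mm long with a 23 mm thick red handle, lying along its own y, origin under its centre

How it is judged:
By the outcome, as a careful person would: the job done as asked, in the order asked, and still so for the second after the job is handed in, with the robot touching nothing.
It also fails if it takes over 67 s, if anything falls off the work surface, if the arm or the gripper's body presses on something with over 40 N, if the wrist force passes 120 N, or if a joint passes its speed limit or range.

## Working session

There is one attempt and no reset: what is moved stays moved. The work goes in short steps, Python scripts to look and compute and a tool call to move; the robot and the scene stay as the last step left them, time stands still between calls to the robot, and variables do not carry over. Pictures are saved under pics/ and viewed, at most 10 in all, crops included, and the job is handed in when it is done.

Besides the shell and the picture viewer there is one more tool, called after ">>>" as name(argument=value, ...) on one line, values as JSON. play_rows: Moves the arm, as the interface text tells. Shift numbers are shares of 0.3 m and turn numbers shares of 120 degrees, none past 1 either way. Its arguments: {"type":"object","properties":{"series":{"type":"array"},"force":{"type":"number"}},"required":["series"]}

```bash
mkdir -p pics; cat > h.py <<'E'
import numpy as np,cv2
from workcell import arm
def grab(n):
    c=arm.calibration(n); im,d=arm.get_image(n); return im,d,c
def K(c,im):
    f=im.shape[0]/2/np.tan(np.radians(c["fovy"])/2)
    return np.array([[f,0,c["cx"]],[0,f,c["cy"]],[0,0,1.]])
def cloud(im,d,c):
    h,w=d.shape; v,u=np.mgrid[:h,:w]
    p=cv2.undistortPoints(np.stack([u,v],-1).reshape(-1,1,2).astype(np.float64),K(c,im),np.array(c["D"],float)).reshape(h,w,2)
    P=np.dstack([p*d[...,None],d]); T=np.array(c["cam_to_world"])
    W=P@T[:3,:3].T+T[:3,3]; W[d<=0]=np.nan
    return W
def topview(W,im,x0,x1,y0,y1,s=1):
    # ortho view: rows = x decreasing, cols = y decreasing ; s px/mm
    out=np.zeros((int((x1-x0)*s),int((y1-y0)*s),3),np.uint8)
    m=np.isfinite(W[...,0])
    r=((x1-W[...,0])*s)[m].astype(int); q=((y1-W[...,1])*s)[m].astype(int)
    ok=(r>=0)&(r<out.shape[0])&(q>=0)&(q<out.shape[1])
    o=np.argsort(W[...,2][m][ok]); out[r[ok][o],q[ok][o]]=im[m][ok][o]
    return out
E
python3 - <<'E'
from h import *
s=arm.state(); print({k:np.round(v,3) for k,v in s.items()})
for n in("top","side"):
    im,d,c=grab(n); cv2.imwrite(f"pics/{n}0.png",im); W=cloud(im,d,c); np.savez(f"{n}0.npz",W=W,im=im)
    print(n,np.round(c["cam_to_world"],2).tolist(),c["fovy"],c["D"])
    print([ (u,v,np.round(W[v,u]).tolist()) for u in(100,320,540) for v in (100,240,380)])
E
```

```text
{'time_s': np.float64(0.0), 'joint_positions': array([-1.395,  0.537, -0.004,  1.539,  0.003,  1.067, -0.071]), 'qvel': array([ 0.002,  0.002, -0.   , -0.001, -0.001, -0.001,  0.001]), 'effort': array([ 0.0000e+00, -5.7099e+01,  9.9100e-01, -2.5161e+01, -5.6000e-02,
        1.8000e-02,  0.0000e+00]), 'position': array([155.501, 630.547, 256.539]), 'ee_rot': array([-0.   ,  0.121,  0.993, -0.001]), 'ft_force': array([-0.767,  0.535,  0.196]), 'torque': array([-0.023, -0.014, -0.036]), 'gripper_force': np.float64(0.0), 'opening': np.float64(1.002)}
top [[0.0, -1.0, 0.02, 493.07], [-1.0, -0.0, -0.02, 5.54], [0.02, -0.02, -1.0, 1101.77], [0.0, 0.0, 0.0, 1.0]] 48.49783280043765 [-0.04276358  0.          0.          0.          0.        ]
[(100, 100, [814.0, 436.0, -1.0]), (100, 240, [521.0, 432.0, -1.0]), (100, 380, [52.0, 721.0, -759.0]), (320, 100, [815.0, -24.0, -2.0]), (320, 240, [522.0, -24.0, 14.0]), (320, 380, [108.0, -39.0, -529.0]), (540, 100, [807.0, -470.0, 44.0]), (540, 240, [523.0, -486.0, 1.0]), (540, 380, [46.0, -828.0, -769.0])]
side [[-0.99, -0.05, 0.1, 432.02], [-0.11, 0.6, -0.79, 813.54], [-0.02, -0.8, -0.6, 680.03], [0.0, 0.0, 0.0, 1.0]] 47.78142098962356 [-0.08447213  0.          0.          0.          0.        ]
[(100, 100, [1033.0, -242.0, 233.0]), (100, 240, [861.0, 172.0, 170.0]), (100, 380, [846.0, 316.0, 1.0]), (320, 100, [610.0, -820.0, -2.0]), (320, 240, [532.0, -54.0, 19.0]), (320, 380, [496.0, 297.0, 22.0]), (540, 100, [-672.0, -2742.0, -757.0]), (540, 240, [84.0, -100.0, 11.0]), (540, 380, [91.0, 119.0, -163.0])]
```

View pics/top0.png

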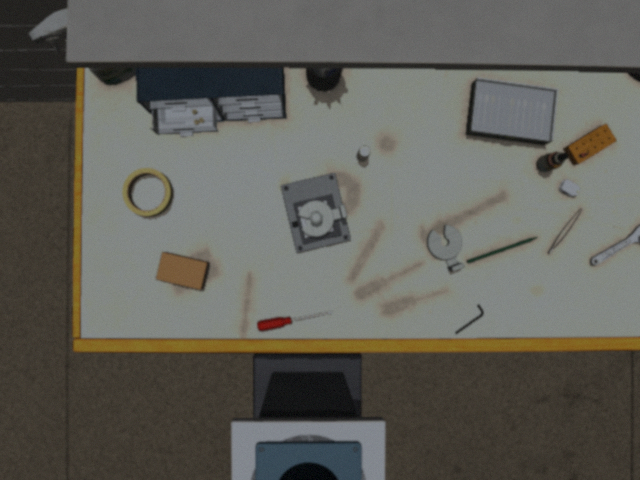

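View pics/side0.png

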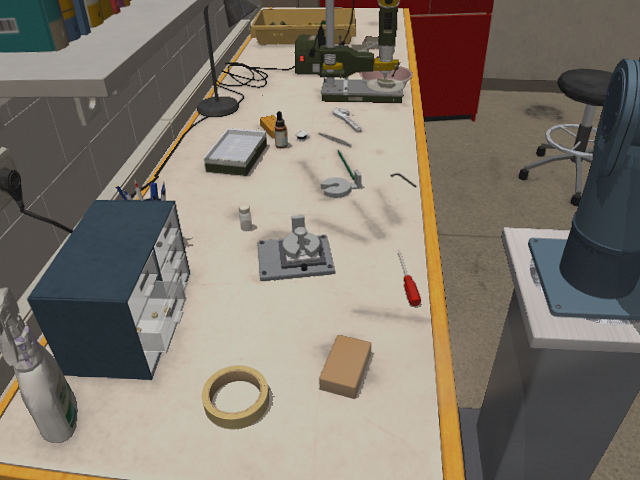

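The top view shows the stand at about pixel (316,213), with the head at (316,217) and the lower grip to its right at (341,213). The loose weight is at (444,243), its grip plate at (457,266) and its slot up-left. The vial is at (363,153), with the block and screwdriver at lower left. Next I'll measure them from depth.

```bash
python3 - <<'E'
from h import *
z=np.load("top0.npz"); W=z["W"]; im=z["im"]
def sel(u0,u1,v0,v1,zl,zh):
    w=W[v0:v1,u0:u1].reshape(-1,3); return w[(w[:,2]>zl)&(w[:,2]<zh)]
def rep(n,p):
    r=cv2.minAreaRect(p[:,:2].astype(np.float32)); cc,rad=cv2.minEnclosingCircle(p[:,:2].astype(np.float32))
    print(n,len(p),"mean",np.round(p.mean(0),1),"rect",np.round(r[0],1),np.round(r[1],1),round(r[2],1),"circ",np.round(cc,1),round(rad,1))
rep("bench",sel(380,420,160,220,-9,9))
rep("plate",sel(270,360,165,260,5,90))
rep("slide",sel(270,360,165,260,18,90))
rep("lower",sel(270,360,165,260,36,56))
rep("lowgrip",sel(330,352,195,230,56,80))
rep("head",sel(300,330,200,235,62,90))
rep("disc",sel(420,470,220,262,8,20))
rep("grip",sel(440,470,255,280,24,50))
rep("vial",sel(350,375,140,165,20,80))
for n in("top",):
    a=im[200:290,400:490]; cv2.imwrite("pics/c1.png",np.hstack([cv2.resize(a,(400,400)),cv2.resize(im[165:260,270:365],(400,400))])*1)
E
```

```text
bench 2389 mean [ 627.8 -189.8   -1.3] rect [ 628.1 -190. ] [ 83.1 124.8] 89.7 circ [ 627.9 -189.8] 74.4
plate 3936 mean [577.4 -14.3  22.5] rect [577.9  -7.7] [157.4 148.1] 4.3 circ [ 5.743e+02 -5.000e-01] 99.9
slide 1637 mean [564.8 -20.1  38.4] rect [576.4 -14.8] [113.8 111.6] 17.7 circ [575.6 -12.4] 78.0
lower 824 mean [564.8 -19.   42.5] rect [568.3 -19.7] [71.2 85.3] 38.4 circ [567.5 -25.7] 46.9
lowgrip 72 mean [576.6 -67.1  66. ] rect [576.7 -67.5] [25.3 10.4] 13.3 circ [576.4 -66.8] 12.7
head 126 mean [563.8 -14.   72.8] rect [563.7 -14.4] [21.6 23.4] 0.5 circ [564.  -14.1] 12.2
disc 788 mean [ 515.4 -281.2   12.8] rect [ 510.1 -283. ] [84.  70.1] 15.7 circ [ 510.9 -291.3] 48.6
grip 77 mean [ 467.4 -298.8   35.4] rect [ 467.5 -300.4] [10.3 27.1] 21.6 circ [ 467.6 -300.3] 13.6
vial 150 mean [ 695.2 -109.7   48.7] rect [ 696.1 -110.1] [23.  22.6] 86.2 circ [ 696.7 -110.6] 12.0
```

View pics/c1.png

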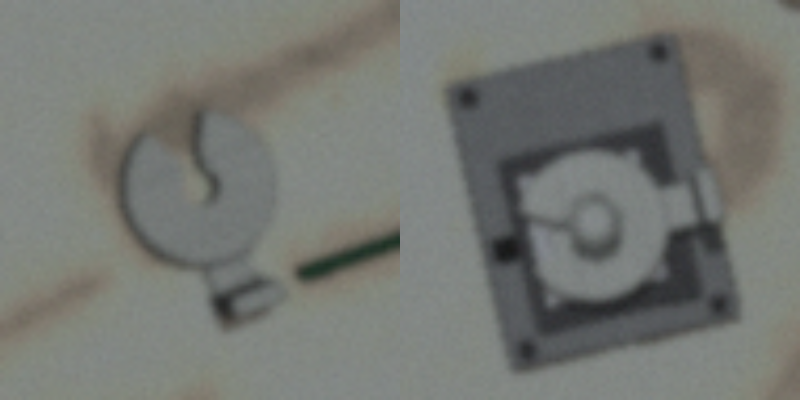

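The loose weight's grip is at about (467.5,-300), with its slot axis at a yaw of about 20°. The stem is at about (564,-14) and the stand's yaw is about 13.5°. I'll move over the loose weight now.

>>> play_rows(series=[{"translation": [1,-1,0],"turn": [0,0,0],"jaw": 1},{"translation": [1,-1,0],"turn": [0,0,0],"jaw": 1},{"translation": [1,-1,0],"turn": [0,0,0],"jaw": 1},{"translation": [1,-1,0],"turn": [0,0,0],"jaw": 1},{"translation": [1,-1,0],"turn": [0,0,0],"jaw": 1},{"translation": [1,-1,0],"turn": [0,0,0],"jaw": 1},{"translation": [1,-1,0],"turn": [0,0,0],"jaw": 1},{"translation": [1,-1,0],"turn": [0,0,0],"jaw": 1}])

```text
time_s: 1.1
position: [458.8, 326.7, 257.2]
ee_rot: [0.001, 0.125, 0.992, -0.001]
ft_force: [-0.1, 0.4, 0.7]
opening: 1.001
gripper_force: 0.0
```

>>> play_rows(series=[{"translation": [0.2,-1,0],"turn": [0,0,-0.233],"jaw": 1},{"translation": [0.2,-1,0],"turn": [0,0,-0.233],"jaw": 1},{"translation": [0.2,-1,0],"turn": [0,0,-0.233],"jaw": 1},{"translation": [0.2,-1,0],"turn": [0,0,-0.233],"jaw": 1},{"translation": [0.2,-1,0],"turn": [0,0,-0.233],"jaw": 1},{"translation": [0.2,-1,0],"turn": [0,0,-0.233],"jaw": 1}])

```text
time_s: 1.85
position: [515.8, 27.2, 257.5]
ee_rot: [0.0, 0.36, 0.933, -0.001]
ft_force: [-0.7, -0.1, 0.5]
opening: 0.999
gripper_force: 0.0
```

>>> play_rows(series=[{"translation": [-0.16,-1,-0.2],"turn": [0,0,-0.233],"jaw": 0},{"translation": [-0.16,-1,-0.2],"turn": [0,0,-0.233],"jaw": 0},{"translation": [-0.16,-1,-0.2],"turn": [0,0,-0.233],"jaw": 0},{"translation": [-0.16,-1,-0.2],"turn": [0,0,-0.233],"jaw": 0},{"translation": [-0.16,-1,-0.2],"turn": [0,0,-0.233],"jaw": 0},{"translation": [-0.16,-1,-0.2],"turn": [0,0,-0.233],"jaw": 0},{"translation": [-0.16,-1,-0.2],"turn": [0,0,-0.233],"jaw": 0},{"translation": [-0.16,-1,-0.2],"turn": [0,0,-0.233],"jaw": 0}])

```text
time_s: 2.85
position: [468.9, -266.2, 197.4]
ee_rot: [-0.0, 0.57, 0.821, 0.001]
ft_force: [0.4, 0.5, 0.5]
opening: 0.499
gripper_force: 0.0
```

```bash
python3 - <<'E'
from h import *
from scipy.spatial.transform import Rotation as R
s=arm.state(); print(s["time_s"],np.round(s["position"],1),s["ft_force"],s["joint_positions"]); print(R.from_quat(s["ee_rot"],scalar_first=True).as_matrix().round(3).tolist())
im,d,c=grab("wrist"); cv2.imwrite("pics/w1.png",im); W=cloud(im,d,c); np.savez("w1.npz",W=W,im=im)
print(np.round(c["cam_to_world"],2).tolist())
w=W.reshape(-1,3); w=w[np.isfinite(w[:,0])]; w=w[(w[:,0]>440)&(w[:,0]<570)&(w[:,1]>-340)&(w[:,1]<-230)]
print(len(w),np.percentile(w[:,2],[5,50,95]))
for n,l,h in(("disc",9,20),("grip",30,45)):
    p=w[(w[:,2]>l)&(w[:,2]<h)]; r=cv2.minAreaRect(p[:,:2].astype(np.float32)); print(n,len(p),p.mean(0).round(1),np.round(r[0],1),np.round(r[1],1),r[2])
E
```

```text
2.85 [ 468.9 -266.2  197.4] [0.35766766 0.54282695 0.52546998] [ 0.06313458  0.45942937  0.47872004  1.90785482 -0.27971443  0.83993769
  1.04507115]
[[-0.35, 0.937, 0.0], [0.937, 0.35, 0.001], [0.001, 0.001, -1.0]]
[[0.94, 0.34, 0.09, 446.23], [0.35, -0.9, -0.24, -204.28], [-0.0, 0.26, -0.97, 324.82], [0.0, 0.0, 0.0, 1.0]]
68135 [ -0.29837759 259.43949061 282.05695029]
disc 5040 [ 514.7 -280.2   14. ] [ 514.5 -285.3] [85.7 68.7] 46.36189651489258
grip 483 [ 469.  -300.6   37.5] [ 469.3 -301.6] [ 9.9 26. ] 22.172941207885742
```

View pics/w1.png

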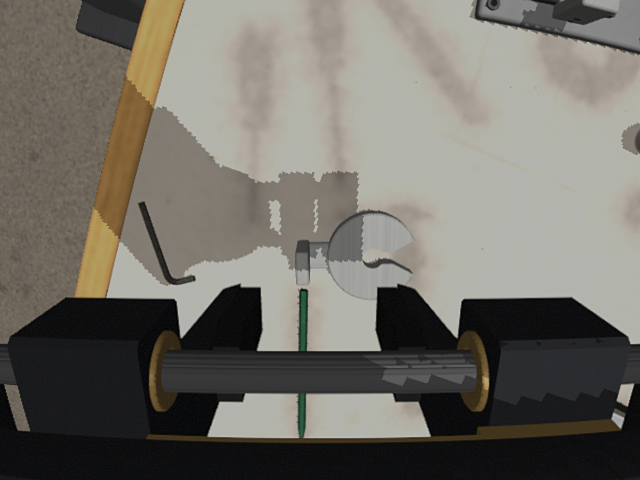

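The wrist view shows the weight at (372,255) with its grip plate at (302,262). The plate stands at (469.2,-301) with a yaw of about 22°. I'll move over it and partly down.

>>> play_rows(series=[{"translation": [0.005,-0.107,-0.2],"turn": [0,0,0.0125],"jaw": 0},{"translation": [0.005,-0.107,-0.4],"turn": [0,0,0.0125],"jaw": 0},{"translation": [0.005,-0.107,-0.4],"turn": [0,0,0.0125],"jaw": 0},{"translation": [0.005,-0.107,-0.4],"turn": [0,0,0.0125],"jaw": 0},{"translation": [0.005,-0.107,-0.4],"turn": [0,0,0.0125],"jaw": 0},{"translation": [0.005,-0.107,-0.4],"turn": [0,0,0.0125],"jaw": 0}])

```text
time_s: 3.65
position: [470.4, -301.2, 79.4]
ee_rot: [0.002, 0.561, 0.828, 0.0]
ft_force: [-0.6, 0.1, 0.4]
opening: 0.504
gripper_force: 0.0
```

```bash
python3 - <<'E'
from h import *
s=arm.state(); print(s["time_s"],np.round(s["position"],1),s["ee_rot"])
im,d,c=grab("wrist"); W=cloud(im,d,c)
w=W.reshape(-1,3); w=w[np.isfinite(w[:,0])]; w=w[(w[:,0]>440)&(w[:,0]<570)&(w[:,1]>-340)&(w[:,1]<-230)]
for n,l,h in(("disc",9,20),("grip",33,43)):
    p=w[(w[:,2]>l)&(w[:,2]<h)]
    if len(p)>20:
        r=cv2.minAreaRect(p[:,:2].astype(np.float32)); print(n,len(p),p.mean(0).round(1),np.round(r[0],1),np.round(r[1],1),r[2])
s=arm.state(); print(s["time_s"],np.round(s["position"],1))
E
```

```text
3.65 [ 470.4 -301.2   79.4] [1.63041706e-03 5.60914734e-01 8.27871887e-01 3.75500841e-04]
disc 10623 [ 513.6 -275.2   13.9] [ 513.6 -278.1] [71.7 85. ] 65.64393615722656
grip 1270 [ 469.  -300.5   37.7] [ 469.4 -301.4] [ 9.9 25.9] 21.383657455444336
3.7 [ 470.1 -301.2   79. ]
```

>>> play_rows(series=[{"translation": [0,0,-0.07],"turn": [0,0,0],"jaw": 0},{"translation": [0,0,-0.142],"turn": [0,0,0],"jaw": 0},{"translation": [0,0,-0.142],"turn": [0,0,0],"jaw": 0},{"translation": [0,0,-0.142],"turn": [0,0,0],"jaw": 0},{"translation": [0,0,-0.142],"turn": [0,0,0],"jaw": -1},{"translation": [0,0,-0.142],"turn": [0,0,0],"jaw": -1},{"translation": [0,0,-0.142],"turn": [0,0,0],"jaw": -1},{"translation": [0,0,-0.142],"turn": [0,0,0],"jaw": -1},{"translation": [0,0,-0.142],"turn": [0,0,0],"jaw": -1},{"translation": [0,0,-0.142],"turn": [0,0,0],"jaw": -1}], force=45)

```text
time_s: 4.95
position: [469.2, -301.0, 34.9]
ee_rot: [0.0, 0.561, 0.828, 0.0]
ft_force: [0.4, 0.1, 2.9]
opening: 0.107
gripper_force: 45.0
```

```bash
python3 - <<'E'
from h import *
s=arm.state(); print({k:np.round(s[k],2).tolist() for k in("time_s","position","ft_force","torque","opening","gripper_force","ee_rot")})
E
```

```text
{'time_s': 4.95, 'position': [469.18, -301.03, 34.92], 'ft_force': [0.43, 0.12, 2.88], 'torque': [0.05, 0.12, 0.02], 'opening': 0.11, 'gripper_force': 45.0, 'ee_rot': [0.0, 0.56, 0.83, 0.0]}
```

>>> play_rows(series=[{"translation": [0,0,0.1],"turn": [0,0,0],"jaw": -1},{"translation": [0,0,0.2],"turn": [0,0,0],"jaw": -1},{"translation": [0,0,0.33],"turn": [0,0,0],"jaw": -1},{"translation": [-0.005,0.1,0.33],"turn": [0,0,-0.01],"jaw": -1},{"translation": [-0.015,0.25,0.33],"turn": [0,0,-0.03],"jaw": -1},{"translation": [-0.025,0.42,0.33],"turn": [0,0,-0.05],"jaw": -1},{"translation": [-0.035,0.58,0.33],"turn": [0,0,-0.071],"jaw": -1},{"translation": [-0.04,0.72,0.33],"turn": [0,0,-0.071],"jaw": -1},{"translation": [-0.047,0.82,0.33],"turn": [0,0,-0.071],"jaw": -1},{"translation": [-0.047,0.87,0.33],"turn": [0,0,-0.071],"jaw": -1},{"translation": [-0.047,0.87,0.33],"turn": [0,0,-0.071],"jaw": -1},{"translation": [-0.047,0.87,0.33],"turn": [0,0,-0.071],"jaw": -1},{"translation": [-0.047,0.87,0.33],"turn": [0,0,-0.071],"jaw": -1}])

```text
time_s: 6.58
position: [455.1, -41.4, 133.8]
ee_rot: [0.0, 0.622, 0.783, -0.0]
ft_force: [0.8, -0.0, -1.9]
opening: 0.107
gripper_force: 45.0
```

```bash
python3 - <<'E'
from h import *
from scipy.spatial.transform import Rotation as R
s=arm.state(); print({k:np.round(s[k],2).tolist() for k in("time_s","position","ft_force","torque","opening","gripper_force","ee_rot","joint_positions")})
for n in("wrist","top"):
    im,d,c=grab(n); cv2.imwrite(f"pics/{n}2.png",im); W=cloud(im,d,c); np.savez(n+"2.npz",W=W,im=im)
    w=W.reshape(-1,3); w=w[np.isfinite(w[:,0])]
    def rep(nm,x0,x1,y0,y1,l,h):
        p=w[(w[:,0]>x0)&(w[:,0]<x1)&(w[:,1]>y0)&(w[:,1]<y1)&(w[:,2]>l)&(w[:,2]<h)]
        if len(p)<15: print(nm,len(p)); return
        r=cv2.minAreaRect(p[:,:2].astype(np.float32)); print(n,nm,len(p),p.mean(0).round(1),np.round(r[0],1),np.round(r[1],1),round(r[2],1))
    rep("head",548,585,-30,5,70,80); rep("lowgrip",555,600,-90,-50,62,74); rep("lowdisc",525,605,-55,30,40,48)
    rep("held disc",460,550,-80,20,105,120); rep("heldall",470,560,-80,20,90,125)
E
```

```text
{'time_s': 6.58, 'position': [455.07, -41.36, 133.85], 'ft_force': [0.81, -0.02, -1.92], 'torque': [-0.14, 0.17, -0.0], 'opening': 0.11, 'gripper_force': 45.01, 'ee_rot': [0.0, 0.62, 0.78, -0.0], 'joint_positions': [-0.41, 0.45, 0.49, 2.15, -0.36, 0.62, 0.57]}
wrist head 1349 [566.2 -13.2  74.1] [567.2 -14. ] [21.7 24.2] 7.6
lowgrip 13
wrist lowdisc 4184 [573.3  -8.7  43.8] [570.5 -14.6] [64.5 69.1] 14.9
wrist held disc 11166 [500.1 -12.2 112.4] [496.5 -12.9] [82.4 32.9] 18.7
wrist heldall 11458 [500.1 -11.7 112. ] [501.3 -11.3] [72.3 32.9] 18.7
top head 114 [563.5 -14.1  73.2] [563.7 -14.3] [21.4 23.3] 2.5
top lowgrip 65 [576.8 -67.3  66.6] [576.8 -67.5] [24.8 10. ] 11.7
top lowdisc 432 [578.6 -16.   43. ] [576.4 -12.8] [46.4 68.3] 13.0
top held disc 141 [505.2 -19.2 111.5] [503.1 -30. ] [32.7 71.9] 10.2
top heldall 141 [505.2 -19.2 111.5] [503.1 -30. ] [32.7 71.9] 10.2
```

View pics/wrist2.png

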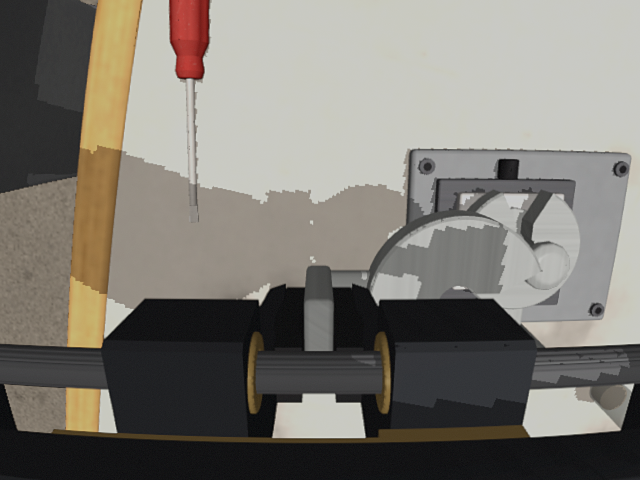

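The wrist view shows the held weight at (450,255), level in the grip. Partly behind it is the hanger, with the head at (548,265), and the base plate spans (410–630,150–320). I'll refine the stand's yaw and the stem's place.

```bash
python3 - <<'E'
from h import *
from scipy.optimize import least_squares as ls
def get(f): 
    w=np.load(f)["W"].reshape(-1,3); return w[np.isfinite(w[:,0])]
def head(w):
    p=w[(abs(w[:,0]-565)<20)&(abs(w[:,1]+14)<20)&(w[:,2]>70)&(w[:,2]<80)][:,:2].astype(np.float32)
    h=cv2.convexHull(p)[:,0]
    # fit R=12.3 with hull points, robust
    for R in (12.5,):
        r=ls(lambda q:np.hypot(*(h-q).T)-R,[565,-14],loss="soft_l1",f_scale=.5); print("head",r.x.round(2),np.round(r.fun,1))
for f in("top0.npz","top2.npz","wrist2.npz"): head(get(f))
def plate(w,z0,z1):
    p=w[(w[:,0]>480)&(w[:,0]<680)&(w[:,1]>-110)&(w[:,1]<90)&(w[:,2]>z0)&(w[:,2]<z1)][:,:2].astype(np.float32)
    r=cv2.minAreaRect(p); print("plate",len(p),np.round(r[0],1),np.round(r[1],1),round(r[2],2))
plate(get("top0.npz"),8.5,15); plate(get("wrist2.npz"),10,14)
# held disc outline from wrist
w=get("wrist2.npz"); p=w[(w[:,2]>108)&(w[:,2]<117)&(w[:,0]>460)&(w[:,0]<560)&(abs(w[:,1]+20)<60)]
A=np.c_[p[:,:2],np.ones(len(p))]; k=np.linalg.lstsq(A,p[:,2],rcond=None)[0]; print("disc plane",k.round(4), "z at (508,-28)",k@[508.6,-28.9,1])
h=cv2.convexHull(p[:,:2].astype(np.float32))[:,0]; r=ls(lambda q:np.hypot(*(h-q).T)-36,[508,-28],loss="soft_l1",f_scale=.5); print("held",r.x,np.round(r.fun,1))
E
```

```text
head [564.57 -14.29] [-1.  -1.4 -0.3 -0.8 -0.3 -0.3 -0.2 -0.7 -0.9 -0.9 -1.2 -0.2 -0.8 -1.9
 -1.3 -1.1 -2.6]
head [563.03 -15.07] [-0.6 -0.9 -0.5  0.  -0.8 -0.1 -0.2  0.  -0.5 -0.7 -0.5 -2.  -2.1 -1.7
 -1.5 -0.9 -0.7]
head [565.73 -14.18] [-0.2  0.1 -0.1 -0.2 -0.5 -0.4 -0.5 -0.4 -0.3  0.2  0.2 -0.  -0.4 -0.2
 -0.1 -0.6 -0.4 -0.4 -0.3  0.6  0.4 -0.4 -0.4 -0.3]
plate 1745 [578.3 -14.5] [143.7 115.8] 13.39
plate 12923 [580.2 -14.6] [144.4 115.4] 13.42
disc plane [ 6.300000e-03 -1.830000e-02  1.093138e+02] z at (508,-28) 113.02544949857767
held [507.76953058 -29.51159185] [  1.3   1.4   1.2   0.8   0.5   0.4   0.3   0.3   0.2   0.1   0.1  -0.
  -0.1  -0.1  -0.3  -0.3  -0.4  -0.5  -0.5  -0.9  11.7  11.7  11.6  -5.8
 -18.3 -17.  -12.2  -6.9]
```

>>> play_rows(series=[{"translation": [0,0,-0.06],"turn": [0,0,0.0025],"jaw": -1},{"translation": [0,0,-0.12],"turn": [0,0,0.0025],"jaw": -1},{"translation": [0,0,-0.16],"turn": [0,0,0.0025],"jaw": -1},{"translation": [0,0,-0.169],"turn": [0,0,0.0025],"jaw": -1},{"translation": [0,0,-0.169],"turn": [0,0,0.0025],"jaw": -1},{"translation": [0,0,-0.169],"turn": [0,0,0.0025],"jaw": -1},{"translation": [0,0,-0.169],"turn": [0,0,0.0025],"jaw": -1}])

```text
time_s: 7.55
position: [455.4, -40.0, 83.5]
ee_rot: [0.0, 0.619, 0.785, 0.0]
ft_force: [-0.5, 0.3, -2.3]
opening: 0.11
gripper_force: 45.0
```

```bash
cat > st.py <<'E'
from h import *
s=arm.state(); p=np.array(s["position"]); q=s["ee_rot"]; a=2*np.arctan2(q[2],q[1]); t=np.array([np.sin(a),-np.cos(a)])
e=np.array([.9728,.2317]); n=np.array([-.2317,.9728]); S=np.array([565.0,-14.2]); ax=p[:2]+55*t
F=np.array(s["ft_force"])
print("t",round(s["time_s"],2),"tcp",p.round(2),"yaw",np.degrees(np.arctan2(t[1],t[0])).round(2),"axis-S along/lat",((ax-S)@e).round(2),((ax-S)@n).round(2),"F along/lat/z",(F[:2]@e).round(2),(F[:2]@n).round(2),F[2].round(2),"M",np.round(s["torque"],2),"q",np.round(q,4))
E
python3 st.py; python3 st.py
```

```text
t 7.55 tcp [455.36 -39.97  83.5 ] yaw 13.51 axis-S along/lat -57.63 0.44 F along/lat/z -0.45 0.37 -2.27 M [-0.08  0.1   0.02] q [3.000e-04 6.190e-01 7.854e-01 3.000e-04]
t 7.55 tcp [455.36 -39.97  83.5 ] yaw 13.51 axis-S along/lat -57.63 0.44 F along/lat/z -0.45 0.37 -2.27 M [-0.08  0.1   0.02] q [3.000e-04 6.190e-01 7.854e-01 3.000e-04]
```

>>> play_rows(series=[{"translation": [0.025,0.006,0],"turn": [0,0,0],"jaw": -1},{"translation": [0.05,0.012,0],"turn": [0,0,0],"jaw": -1},{"translation": [0.07,0.0167,0],"turn": [0,0,0],"jaw": -1},{"translation": [0.09,0.0214,0],"turn": [0,0,0],"jaw": -1},{"translation": [0.1,0.0238,0],"turn": [0,0,0],"jaw": -1},{"translation": [0.105,0.025,0],"turn": [0,0,0],"jaw": -1},{"translation": [0.105,0.025,0],"turn": [0,0,0],"jaw": -1}])

```text
time_s: 8.43
position: [486.5, -32.5, 83.1]
ee_rot: [-0.0, 0.619, 0.785, -0.0]
ft_force: [0.0, 0.0, -2.7]
opening: 0.11
gripper_force: 45.0
```

```bash
python3 st.py
```

```text
t 8.43 tcp [486.46 -32.53  83.09] yaw 13.51 axis-S along/lat -25.65 0.47 F along/lat/z 0.05 0.03 -2.7 M [-0.12  0.14 -0.01] q [-1.000e-04  6.190e-01  7.854e-01 -1.000e-04]
```

>>> play_rows(series=[{"translation": [0.01,0.0024,0],"turn": [0,0,0],"jaw": -1},{"translation": [0.02,0.0048,0],"turn": [0,0,0],"jaw": -1},{"translation": [0.026,0.0062,0],"turn": [0,0,0],"jaw": -1},{"translation": [0.026,0.0062,0],"turn": [0,0,0],"jaw": -1}])

```text
time_s: 8.93
position: [494.5, -30.6, 83.1]
ee_rot: [0.0, 0.619, 0.785, 0.0]
ft_force: [-0.4, 0.3, -2.6]
opening: 0.109
gripper_force: 45.0
```

```bash
python3 st.py
```

```text
t 8.93 tcp [494.51 -30.6   83.11] yaw 13.52 axis-S along/lat -17.37 0.5 F along/lat/z -0.28 0.39 -2.61 M [-0.06  0.15 -0.03] q [1.000e-04 6.190e-01 7.854e-01 0.000e+00]
```

>>> play_rows(series=[{"translation": [0.007,0.0017,0],"turn": [0,0,0],"jaw": -1},{"translation": [0.014,0.0033,0],"turn": [0,0,0],"jaw": -1},{"translation": [0.021,0.005,0],"turn": [0,0,0],"jaw": -1},{"translation": [0.026,0.0062,0],"turn": [0,0,0],"jaw": -1},{"translation": [0.026,0.0062,0],"turn": [0,0,0],"jaw": -1}])

```text
time_s: 9.55
position: [502.3, -28.7, 83.1]
ee_rot: [0.0, 0.619, 0.785, 0.0]
ft_force: [0.2, -0.6, -2.9]
opening: 0.107
gripper_force: 45.0
```

```bash
python3 st.py
```

```text
t 9.55 tcp [502.28 -28.74  83.12] yaw 13.52 axis-S along/lat -9.39 0.51 F along/lat/z 0.07 -0.63 -2.94 M [-0.05  0.16  0.02] q [1.000e-04 6.190e-01 7.854e-01 0.000e+00]
```

>>> play_rows(series=[{"translation": [0.007,0.0017,0],"turn": [0,0,0],"jaw": -1},{"translation": [0.014,0.0033,0],"turn": [0,0,0],"jaw": -1},{"translation": [0.021,0.005,0],"turn": [0,0,0],"jaw": -1},{"translation": [0.021,0.005,0],"turn": [0,0,0],"jaw": -1}])

```text
time_s: 10.05
position: [508.7, -27.2, 83.1]
ee_rot: [0.0, 0.619, 0.785, 0.0]
ft_force: [-0.1, -0.0, -2.5]
opening: 0.11
gripper_force: 45.0
```

```bash
python3 st.py
```

```text
t 10.05 tcp [508.68 -27.25  83.14] yaw 13.51 axis-S along/lat -2.82 0.47 F along/lat/z -0.1 0.02 -2.55 M [-0.09  0.12 -0.01] q [1.000e-04 6.190e-01 7.854e-01 1.000e-04]
```

>>> play_rows(series=[{"translation": [0.0025,0.0006,0],"turn": [0,0,0],"jaw": -1},{"translation": [0.005,0.0012,0],"turn": [0,0,0],"jaw": -1},{"translation": [0.005,0.0012,0],"turn": [0,0,0],"jaw": -1}])

```text
time_s: 10.42
position: [510.0, -26.9, 83.1]
ee_rot: [0.0, 0.619, 0.785, 0.0]
ft_force: [0.3, -1.0, -2.3]
opening: 0.109
gripper_force: 45.0
```

>>> play_rows(series=[{"translation": [0.0017,0.0004,0],"turn": [0,0,0],"jaw": -1},{"translation": [0.0034,0.0008,0],"turn": [0,0,0],"jaw": -1},{"translation": [0.0034,0.0008,0],"turn": [0,0,0],"jaw": -1}])

```text
time_s: 10.8
position: [511.0, -26.7, 83.1]
ee_rot: [0.0, 0.619, 0.785, 0.0]
ft_force: [0.5, 0.0, -2.3]
opening: 0.107
gripper_force: 45.0
```

```bash
python3 st.py
```

```text
t 10.8 tcp [511.02 -26.66  83.12] yaw 13.51 axis-S along/lat -0.4 0.49 F along/lat/z 0.5 -0.1 -2.28 M [-0.1   0.11 -0.02] q [0.     0.619  0.7854 0.    ]
```

>>> play_rows(series=[{"translation": [0.0017,0.0004,0],"turn": [0,0,0],"jaw": -1},{"translation": [0.0034,0.0008,0],"turn": [0,0,0],"jaw": -1},{"translation": [0.0034,0.0008,0],"turn": [0,0,0],"jaw": -1}])

```text
time_s: 11.18
position: [512.1, -26.4, 83.1]
ee_rot: [0.0, 0.619, 0.785, 0.0]
ft_force: [0.9, 0.5, -2.2]
opening: 0.111
gripper_force: 45.0
```

```bash
python3 st.py
```

```text
t 11.18 tcp [512.06 -26.43  83.13] yaw 13.51 axis-S along/lat 0.66 0.48 F along/lat/z 1.01 0.22 -2.18 M [-0.08  0.14 -0.02] q [1.000e-04 6.190e-01 7.854e-01 0.000e+00]
```

>>> play_rows(series=[{"translation": [0.0012,0.0003,0],"turn": [0,0,0],"jaw": -1},{"translation": [0.0024,0.0006,0],"turn": [0,0,0],"jaw": -1},{"translation": [0.0024,0.0006,0],"turn": [0,0,0],"jaw": -1}])

```text
time_s: 11.55
position: [512.7, -26.3, 83.1]
ee_rot: [0.0, 0.619, 0.785, -0.0]
ft_force: [1.2, 0.2, -2.7]
opening: 0.107
gripper_force: 45.0
```

```bash
python3 st.py
```

```text
t 11.55 tcp [512.73 -26.28  83.12] yaw 13.51 axis-S along/lat 1.36 0.47 F along/lat/z 1.21 -0.12 -2.69 M [-0.08  0.17 -0.04] q [ 0.      0.619   0.7854 -0.    ]
```

>>> play_rows(series=[{"translation": [0.0012,0.0003,0],"turn": [0,0,0],"jaw": -1},{"translation": [0.0024,0.0006,0],"turn": [0,0,0],"jaw": -1},{"translation": [0.0024,0.0006,0],"turn": [0,0,0],"jaw": -1}])

```text
time_s: 11.92
position: [513.5, -26.1, 83.1]
ee_rot: [0.0, 0.619, 0.785, -0.0]
ft_force: [0.5, -0.3, -2.2]
opening: 0.108
gripper_force: 45.0
```

```bash
python3 st.py
```

```text
t 11.93 tcp [513.47 -26.11  83.12] yaw 13.51 axis-S along/lat 2.11 0.46 F along/lat/z 0.42 -0.41 -2.23 M [-0.1   0.14  0.04] q [ 0.      0.619   0.7854 -0.    ]
```

>>> play_rows(series=[{"translation": [0.001,0.0002,0],"turn": [0,0,0],"jaw": -1},{"translation": [0.002,0.0005,0],"turn": [0,0,0],"jaw": -1},{"translation": [0.002,0.0005,0],"turn": [0,0,0],"jaw": -1}])

```text
time_s: 12.3
position: [514.0, -25.9, 83.1]
ee_rot: [0.0, 0.619, 0.785, -0.0]
ft_force: [0.3, -0.4, -1.7]
opening: 0.108
gripper_force: 45.0
```

```bash
python3 st.py
```

```text
t 12.3 tcp [514.05 -25.95  83.12] yaw 13.51 axis-S along/lat 2.71 0.49 F along/lat/z 0.16 -0.42 -1.66 M [-0.08  0.14 -0.  ] q [ 0.      0.619   0.7854 -0.    ]
```

>>> play_rows(series=[{"translation": [0.001,0.0002,0],"turn": [0,0,0],"jaw": -1},{"translation": [0.002,0.0005,0],"turn": [0,0,0],"jaw": -1},{"translation": [0.002,0.0005,0],"turn": [0,0,0],"jaw": -1}])

```text
time_s: 12.68
position: [514.3, -25.9, 83.0]
ee_rot: [-0.0, 0.619, 0.785, -0.0]
ft_force: [-0.7, -0.9, -2.2]
opening: 0.107
gripper_force: 45.0
```

```bash
python3 st.py
```

```text
t 12.68 tcp [514.34 -25.94  83.03] yaw 13.5 axis-S along/lat 3.0 0.41 F along/lat/z -0.9 -0.69 -2.18 M [-0.25  0.35 -0.  ] q [-2.000e-04  6.191e-01  7.853e-01 -2.000e-04]
```

>>> play_rows(series=[{"translation": [0.001,0.0002,0],"turn": [0,0,0],"jaw": -1},{"translation": [0.002,0.0005,0],"turn": [0,0,0],"jaw": -1},{"translation": [0.002,0.0005,0],"turn": [0,0,0],"jaw": -1}])

```text
time_s: 13.05
position: [514.5, -25.9, 82.9]
ee_rot: [-0.0, 0.619, 0.785, -0.0]
ft_force: [-3.9, -1.6, -2.3]
opening: 0.112
gripper_force: 45.0
```

```bash
python3 st.py
```

```text
t 13.05 tcp [514.53 -25.86  82.94] yaw 13.49 axis-S along/lat 3.2 0.44 F along/lat/z -4.17 -0.69 -2.28 M [-0.42  0.89 -0.05] q [-5.000e-04  6.192e-01  7.853e-01 -5.000e-04]
```

>>> play_rows(series=[{"translation": [-0.0086,-0.002,0],"turn": [0,0,0],"jaw": -1},{"translation": [-0.009,-0.0004,0],"turn": [0,0,0],"jaw": -1},{"translation": [-0.0094,0.0012,0],"turn": [0,0,0],"jaw": -1},{"translation": [-0.0098,0.0029,0],"turn": [0,0,0],"jaw": -1},{"translation": [-0.0098,0.0029,0],"turn": [0,0,0],"jaw": -1}])

```text
time_s: 13.68
position: [512.4, -24.7, 83.1]
ee_rot: [0.0, 0.619, 0.785, 0.0]
ft_force: [-1.2, -0.5, -2.0]
opening: 0.108
gripper_force: 45.0
```

```bash
python3 st.py
```

```text
t 13.68 tcp [512.41 -24.65  83.14] yaw 13.52 axis-S along/lat 1.42 2.13 F along/lat/z -1.31 -0.2 -2.04 M [-0.1   0.13  0.02] q [1.000e-04 6.190e-01 7.854e-01 1.000e-04]
```

>>> play_rows(series=[{"translation": [-0.0002,0.0008,0],"turn": [0,0,0],"jaw": -1},{"translation": [-0.0004,0.0016,0],"turn": [0,0,0],"jaw": -1},{"translation": [-0.0004,0.0016,0],"turn": [0,0,0],"jaw": -1}])

```text
time_s: 14.05
position: [512.1, -24.3, 83.1]
ee_rot: [-0.0, 0.619, 0.785, -0.0]
ft_force: [0.3, 0.1, -2.4]
opening: 0.108
gripper_force: 45.0
```

```bash
python3 st.py
```

```text
t 14.05 tcp [512.13 -24.26  83.11] yaw 13.51 axis-S along/lat 1.24 2.57 F along/lat/z 0.32 -0.01 -2.39 M [-0.07  0.13  0.01] q [-0.      0.619   0.7854 -0.    ]
```

>>> play_rows(series=[{"translation": [-0.0002,0.0008,0],"turn": [0,0,0],"jaw": -1},{"translation": [-0.0004,0.0016,0],"turn": [0,0,0],"jaw": -1},{"translation": [-0.0004,0.0016,0],"turn": [0,0,0],"jaw": -1}])

```text
time_s: 14.42
position: [512.1, -24.0, 83.1]
ee_rot: [0.0, 0.619, 0.785, -0.0]
ft_force: [0.4, -0.2, -2.4]
opening: 0.113
gripper_force: 45.0
```

```bash
python3 st.py
```

```text
t 14.43 tcp [512.07 -23.96  83.13] yaw 13.5 axis-S along/lat 1.25 2.87 F along/lat/z 0.3 -0.25 -2.4 M [-0.18  0.09 -0.04] q [ 1.000e-04  6.191e-01  7.853e-01 -0.000e+00]
```

>>> play_rows(series=[{"translation": [-0.0002,0.0008,0],"turn": [0,0,0],"jaw": -1},{"translation": [-0.0004,0.0016,0],"turn": [0,0,0],"jaw": -1},{"translation": [-0.0004,0.0016,0],"turn": [0,0,0],"jaw": -1}])

```text
time_s: 14.8
position: [512.0, -23.6, 83.2]
ee_rot: [0.0, 0.619, 0.785, -0.0]
ft_force: [-0.2, -2.8, -1.9]
opening: 0.109
gripper_force: 45.0
```

```bash
python3 st.py
```

```text
t 14.8 tcp [512.01 -23.63  83.17] yaw 13.49 axis-S along/lat 1.26 3.19 F along/lat/z -0.82 -2.66 -1.9 M [-0.54  0.06 -0.11] q [ 2.000e-04  6.192e-01  7.852e-01 -0.000e+00]
```

I felt the end of the bore at +3.0 mm and its side at +2.85 mm, so the stem's axis is at about (566.1,-13.6). I'll centre the weight and work out the turning arc.

```bash
python3 - <<'E'
import numpy as np
P=np.array([566.13,-13.56]);c=np.array([511.88,-23.32])
f=lambda d:P-55*np.array([np.cos(np.radians(13.5-d)),np.sin(np.radians(13.5-d))])
for s in(0,45):
    if s: c=f(45)
    for d in range(s,s+46,5): print(d-s,((f(d)-c)/300).round(4).tolist(),round(-(d-s)/120,4))
E
```

```text
0 [0.0026, -0.0103] 0.0
5 [-0.0005, 0.0054] -0.0417
10 [-0.0022, 0.0213] -0.0833
15 [-0.0024, 0.0373] -0.125
20 [-0.0013, 0.0533] -0.1667
25 [0.0012, 0.0691] -0.2083
30 [0.005, 0.0846] -0.25
35 [0.0103, 0.0997] -0.2917
40 [0.0168, 0.1143] -0.3333
45 [0.0245, 0.1283] -0.375
0 [0.0, 0.0] 0.0
5 [0.0089, 0.0133] -0.0417
10 [0.019, 0.0257] -0.0833
15 [0.0301, 0.0372] -0.125
20 [0.0422, 0.0477] -0.1667
25 [0.0551, 0.0571] -0.2083
30 [0.0688, 0.0653] -0.25
35 [0.0832, 0.0723] -0.2917
40 [0.0981, 0.0781] -0.3333
45 [0.1135, 0.0825] -0.375
```

>>> play_rows(series=[{"translation": [0.0013,-0.0052,0],"turn": [0,0,0],"jaw": -1},{"translation": [0.0026,-0.0103,0],"turn": [0,0,0],"jaw": -1},{"translation": [0.0026,-0.0103,0],"turn": [0,0,0],"jaw": -1},{"translation": [-0.0005,0.0054,0],"turn": [0,0,-0.0417],"jaw": -1},{"translation": [-0.0022,0.0213,0],"turn": [0,0,-0.0833],"jaw": -1},{"translation": [-0.0024,0.0373,0],"turn": [0,0,-0.125],"jaw": -1},{"translation": [-0.0024,0.0373,0],"turn": [0,0,-0.125],"jaw": -1}])

```text
time_s: 15.68
position: [511.1, -11.5, 83.0]
ee_rot: [-0.0, 0.716, 0.699, -0.0]
ft_force: [0.4, -0.5, -1.9]
opening: 0.114
gripper_force: 45.0
```

```bash
python3 st.py
```

```text
t 15.68 tcp [511.12 -11.54  83.01] yaw -1.39 axis-S along/lat 1.38 1.04 F along/lat/z 0.29 -0.63 -1.88 M [-0.11  0.1  -0.01] q [-1.000e-04  7.156e-01  6.985e-01 -1.000e-04]
```

>>> play_rows(series=[{"translation": [0.0011,0.016,0],"turn": [0,0,-0.0417],"jaw": -1},{"translation": [0.0036,0.0318,0],"turn": [0,0,-0.0833],"jaw": -1},{"translation": [0.0074,0.0473,0],"turn": [0,0,-0.125],"jaw": -1},{"translation": [0.0127,0.0624,0],"turn": [0,0,-0.1667],"jaw": -1},{"translation": [0.0192,0.077,0],"turn": [0,0,-0.2083],"jaw": -1},{"translation": [0.0269,0.091,0],"turn": [0,0,-0.25],"jaw": -1},{"translation": [0.0269,0.091,0],"turn": [0,0,-0.25],"jaw": -1}])

```text
time_s: 16.55
position: [519.4, 15.4, 83.0]
ee_rot: [0.0, 0.872, 0.49, -0.0]
ft_force: [0.1, 0.3, -1.7]
opening: 0.11
gripper_force: 45.0
```

```bash
python3 st.py
```

```text
t 16.55 tcp [519.36  15.39  83.01] yaw -31.32 axis-S along/lat 1.54 0.66 F along/lat/z 0.13 0.26 -1.7 M [0.01 0.2  0.05] q [ 0.000e+00  8.717e-01  4.900e-01 -1.000e-04]
```

>>> play_rows(series=[{"translation": [0.0089,0.0133,0],"turn": [0,0,-0.0417],"jaw": -1},{"translation": [0.019,0.0257,0],"turn": [0,0,-0.0833],"jaw": -1},{"translation": [0.0301,0.0372,0],"turn": [0,0,-0.125],"jaw": -1},{"translation": [0.0422,0.0477,0],"turn": [0,0,-0.1667],"jaw": -1},{"translation": [0.0551,0.0571,0],"turn": [0,0,-0.2083],"jaw": -1},{"translation": [0.0688,0.0653,0],"turn": [0,0,-0.25],"jaw": -1},{"translation": [0.0832,0.0723,0],"turn": [0,0,-0.2917],"jaw": -1},{"translation": [0.0981,0.0781,0],"turn": [0,0,-0.3333],"jaw": -1},{"translation": [0.1135,0.0825,0],"turn": [0,0,-0.375],"jaw": -1},{"translation": [0.1135,0.0825,0],"turn": [0,0,-0.375],"jaw": -1},{"translation": [0.1135,0.0825,0],"turn": [0,0,-0.375],"jaw": -1}])

```text
time_s: 17.92
position: [553.0, 39.6, 83.1]
ee_rot: [-0.0, 0.993, 0.119, -0.0]
ft_force: [-0.4, 0.0, -3.0]
opening: 0.11
gripper_force: 45.0
```

```bash
python3 st.py
```

```text
t 17.93 tcp [553.01  39.63  83.06] yaw -76.35 axis-S along/lat 1.06 0.15 F along/lat/z -0.43 0.11 -2.98 M [ 0.03  0.14 -0.  ] q [-1.000e-04  9.929e-01  1.188e-01 -2.000e-04]
```

>>> play_rows(series=[{"translation": [0,0,-0.004],"turn": [0,0,0],"jaw": -1},{"translation": [0,0,-0.008],"turn": [0,0,0],"jaw": -1},{"translation": [0,0,-0.011],"turn": [0,0,0],"jaw": -1},{"translation": [0,0,-0.011],"turn": [0,0,0],"jaw": -1}])

```text
time_s: 18.42
position: [553.3, 39.9, 79.8]
ee_rot: [0.0, 0.993, 0.118, -0.0]
ft_force: [0.9, -0.3, -3.3]
opening: 0.114
gripper_force: 45.0
```

```bash
python3 st.py
```

```text
t 18.43 tcp [553.28  39.88  79.75] yaw -76.48 axis-S along/lat 1.25 0.33 F along/lat/z 0.8 -0.47 -3.34 M [ 0.08  0.17 -0.03] q [ 0.000e+00  9.931e-01  1.177e-01 -1.000e-04]
```

>>> play_rows(series=[{"translation": [0,0,-0.001],"turn": [0,0,0],"jaw": -1},{"translation": [0,0,-0.002],"turn": [0,0,0],"jaw": -1},{"translation": [0,0,-0.002],"turn": [0,0,0],"jaw": -1}])

```text
time_s: 18.8
position: [553.3, 39.9, 79.2]
ee_rot: [-0.0, 0.993, 0.118, -0.0]
ft_force: [-0.1, 0.5, -2.6]
opening: 0.111
gripper_force: 45.0
```

```bash
python3 st.py
```

```text
t 18.8 tcp [553.3   39.92  79.2 ] yaw -76.49 axis-S along/lat 1.26 0.36 F along/lat/z 0.01 0.5 -2.6 M [0.08 0.19 0.03] q [-0.      0.9931  0.1176 -0.    ]
```

>>> play_rows(series=[{"translation": [0,0,-0.0008],"turn": [0,0,0],"jaw": -1},{"translation": [0,0,-0.0015],"turn": [0,0,0],"jaw": -1},{"translation": [0,0,-0.0015],"turn": [0,0,0],"jaw": -1}])

```text
time_s: 19.18
position: [553.4, 39.9, 78.9]
ee_rot: [-0.0, 0.993, 0.118, 0.0]
ft_force: [-1.1, 0.5, 0.7]
opening: 0.108
gripper_force: 45.0
```

```bash
python3 st.py
```

```text
t 19.18 tcp [553.43  39.91  78.94] yaw -76.5 axis-S along/lat 1.38 0.32 F along/lat/z -0.91 0.76 0.73 M [0.01 0.27 0.02] q [-1.000e-04  9.931e-01  1.176e-01  1.000e-04]
```

>>> play_rows(series=[{"translation": [0,0,0],"turn": [0,0,0],"jaw": -0.5},{"translation": [0,0,0],"turn": [0,0,0],"jaw": -0.5},{"translation": [0,0,0],"turn": [0,0,0],"jaw": -0.5},{"translation": [0,0,0],"turn": [0,0,0],"jaw": -0.5},{"translation": [0,0,0.03],"turn": [0,0,0],"jaw": -0.5},{"translation": [0,0,0.07],"turn": [0,0,0],"jaw": -0.5},{"translation": [0,0,0.13],"turn": [0,0,0],"jaw": -0.5},{"translation": [0,0,0.25],"turn": [0,0,0],"jaw": -0.5},{"translation": [0,0,0.4],"turn": [0,0,0],"jaw": -0.5},{"translation": [0,0.3,0.6],"turn": [0,0,0],"jaw": -0.5},{"translation": [0,0.5,0.6],"turn": [0,0,0],"jaw": -0.5},{"translation": [0,0.5,0.6],"turn": [0,0,0],"jaw": -0.5},{"translation": [0,0.5,0.6],"turn": [0,0,0],"jaw": -0.5},{"translation": [0,0.5,0.6],"turn": [0,0,0],"jaw": -0.5}])

```text
time_s: 20.92
position: [553.2, 188.7, 259.4]
ee_rot: [0.0, 0.993, 0.117, 0.0]
ft_force: [-0.0, 0.6, -0.4]
opening: 0.253
gripper_force: 0.0
```

```bash
python3 - <<'E'
from h import *
s=arm.state(); print(s["time_s"],np.round(s["position"],1))
t=arm.get_image("side")[0][190:310,230:370]
im,d,c=grab("top"); W=cloud(im,d,c)
w=W.reshape(-1,3); w=w[np.isfinite(w[:,0])]
for nm,x0,x1,y0,y1,l,h in(("head",548,585,-30,5,70,82),("upgrip",535,580,25,60,72,90),("disc",525,605,-55,30,52,63),("lowgrip",555,600,-90,-50,62,74)):
    p=w[(w[:,0]>x0)&(w[:,0]<x1)&(w[:,1]>y0)&(w[:,1]<y1)&(w[:,2]>l)&(w[:,2]<h)]
    if len(p)<15: print(nm,len(p)); continue
    r=cv2.minAreaRect(p[:,:2].astype(np.float32)); print(nm,len(p),p.mean(0).round(1),np.round(r[0],1),np.round(r[1],1),round(r[2],1), "zsd",p[:,2].std().round(2))
cv2.imwrite("pics/e.png",np.hstack([cv2.resize(t,(400,400)),cv2.resize(im[160:260,265:365],(400,400))]))
E
```

```text
20.925 [553.2 188.7 259.4]
head 112 [563.8 -14.1  73.2] [563.7 -14.3] [23.3 21.5] 89.6 zsd 1.81
upgrip 70 [551.4  39.5  80.7] [551.6  39.6] [25.7  9.8] 14.5 zsd 2.03
disc 807 [563.7 -10.3  56.6] [564.9 -12.8] [70.8 69.3] 89.6 zsd 1.87
lowgrip 67 [576.9 -67.2  66.5] [576.9 -67.6] [25.1 10. ] 13.1 zsd 1.67
```

View pics/e.png

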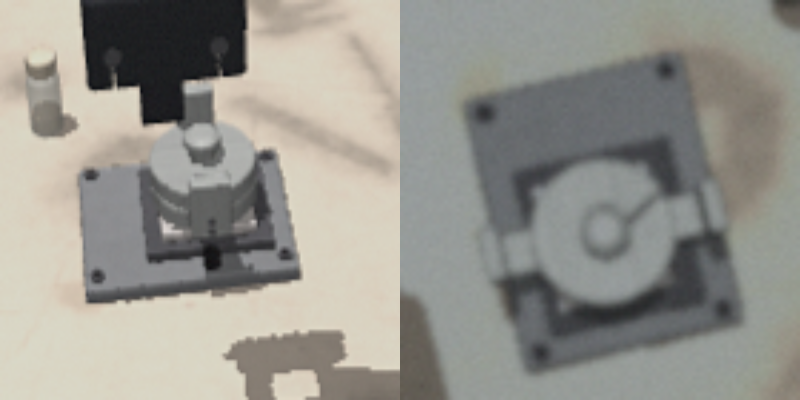

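The pictures show the weight flat on the lower one. The two grip plates are opposite, at (495,250) and (712,210) in the right half, and the gripper is clear.

```bash
python3 -c "
from workcell import arm
print(arm.hand_in())"
```

```text
the job is handed in; nothing more can be done
None
```

The job is handed in: the weight is home on the stem, turned a quarter turn so its grip plate lies opposite the lower one, set flat on the lower weight and released, after about 21 s with contact readings of about 4 N at most.

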